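# Hold the stone chest's sprung lid at the red mark

## Robot

A 6-joint arm with a two-finger parallel gripper is mounted at the origin on a cart in front of the work surface, level with it; the furniture and walls round the work are solid. World frame = base frame: x ahead of the robot, y to its left, z up, the work surface at z = 0. Lengths are in m, angles in degrees, forces in N, time in s.
With the tool pointing down it reaches from about 0.35 to 0.775 m from the base axis. Payload 5.5 kg.
Tool frame: the origin (TCP) lies between the finger pads; the fingertips stand 25 mm ahead of it and the grasp point (between the pads) lies 6 mm ahead of it (nose_length is the distance from the TCP to the fingertips, in m); z points along the fingers, y is the direction in which the jaws open and shut (so a half turn about z gives the same grasp; the last joint's range is limited). The gripper opens to 85 mm and grips with 20 to 120 N. Pads are 22 mm wide; open, the fingers measure 114 mm over their backs; the gripper's body (76 mm by 85 mm) begins 54 mm behind the grasp point. The pads swing forward as they close: fully open they stand 13 mm farther back than shut.
Start: joints at [-84.316, 17.945, 2.641, 74.691, 0, 82.002], TCP at [0.136, -0.559, 0.256] pointing down, gripper open.
Joint ranges: [-158.12, 158.12], [-49.38, 96.58], [-58.88, 72.47], [-126.05, 133.96], [-84.25, 85.87], [-180, 180]. Speed limits (degrees/s): [147.25, 147.25, 180, 180, 180, 180].

## Interface

Orientations are given as a 3x3 rotation matrix whose columns are the frame's x, y, z axes.
In Python, from workcell import movep, servo_line, movej, grip, pause, inverse_kinematics, get_image, get_calibration, PlanningError, close_job, get_clock, get_joint_pos, get_qvel, get_tau, get_tool_pos, get_tool_rot, get_ft_force, get_moment, get_gripper_width, nose_length gives the robot as it stands. The module is installed in compiled form; this text tells all that it offers. Calls block until the motion is done:
- movep(position, orientation): joint-space move of the TCP to a pose.
- servo_line(position, orientation=None, vel=0.15, max_force=None): straight line of the TCP; orientation=None keeps the orientation; vel is the mean speed in m/s. With max_force (N) it stops when the force on the tool has changed by that much, and returns True; else False.
- movej(angles): joint-space move.
- grip(opening, effort=None): finger opening in m; effort is the grip in N (None keeps the last); returns when the fingers have stopped.
- pause(seconds).
- inverse_kinematics(position, orientation): joint angles nearest the present ones, or None.
- get_image(name): name is "scene" or "top"; returns (picture, depth): 420x560x3 uint8, blue, green, red; 420x560 float32, m along the optical axis (not along the pixel's ray), 0 where there is no reading.
- get_calibration(name): a dict with "mtx" (3x3 intrinsics, pixels), "extrinsics" (4x4, takes a point from camera to world coordinates). Camera axes: x right, y up, looking along -z (the intrinsics and any distortion apply to the point x, -y, -z); pixel columns grow to the right and rows downward; lengths in m; the calibration is good to about 2 mm. A picture is of the moment at which its call begins. get_calibration takes no time and is no camera call.
A pose or a line that the arm cannot do raises PlanningError and nothing moves.
- close_job(): hands the job in, once; it reports no verdict.
Readings, each from a call of its own:
- get_clock(): time.
- get_joint_pos(): joint angles.
- get_qvel(): joint speeds.
- get_tau(): joint torques, N m.
- get_tool_pos(): TCP position.
- get_tool_rot(): TCP orientation.
- get_ft_force(): force on the tool from outside, world axes, zero at the start.
- get_moment(): the same for the moment, N m.
- get_gripper_width(): finger opening in m.
Only numpy, scipy, OpenCV 4.12 (cv2) and the standard library are available. Lean on these libraries where they do the work, as an engineer would, in place of code of your own. Each camera call takes 0.05 s, during which the arm holds its last target.

## Task

I need both hands free to sort stones from the top tray of the little wooden chest into its drawer, so open it for me: pull the left-hand drawer, the one with the brass knob, all the way out to its stop, then lift the sprung lid until the brass pointer on its right edge lines up with the red mark on the quadrant beside the chest, and hold it still there. Finish while still holding the lid up in the gripper (it springs shut if let go), with the drawer still out. Leave the black-knobbed drawer shut, do not shift the red mark, and leave the other things on the bench where they are.

Things in the scene. Friction and masses are not known exactly. Their poses are not given: they have to be found in the camera images.
- chest: dark wooden stone chest fixed to the bench, 140 mm deep (its x), 260 mm wide (its y), 68 mm high without the lid (76 mm with it); origin at the centre of its underside; its x axis points from the front, where the drawers and knobs are, to the back, its y axis to its left as seen by the robot, z up. An aluminium quadrant stands along its right side (its y = -143 mm), up to about 165 mm above the bench
- left_drawer (a joint): left drawer (brass knob): how far it is pulled out along the chest's -x, 0 = shut, 0.07 m = out at its stop; slides with about 1 N of friction and stays where it is left
- left_drawer_knob (a point): centre of the left drawer's brass ball knob, 16 mm in diameter on a 7 mm neck, 26 mm in front of the drawer's face and 34.5 mm above the bench; with the drawer shut it lies at (-100, 64.2, 34.5) mm in the chest's frame
- right_drawer (a joint): right drawer (black knob), same size and values as the left one; its knob is 16 mm in diameter, at (-100, -64.2, 34.5) mm in the chest's frame when shut; it must stay shut
- lid (a joint): angle of the lid about its hinge line, 0 = shut, grows as the front edge rises, at most 1.2 rad. A hinge spring closes it: the upward pull needed at the knob grows from about 3 N when shut to about 6 N at 0.8 rad
- lid_knob (a point): centre of the steel ball knob at the middle of the lid's front edge, 19 mm in diameter on an 8 mm neck, 26 mm in front of the lid's edge; 170 mm from the hinge line and 5 mm above the line's plane when shut, then at (-100, 0, 73) mm in the chest's frame. It is rigid with the lid and turns with it, so a gripper that holds it firmly should be tilted along by the lid's angle (or hold it lightly, 20 to 30 N)
- lid_hinge (a point): middle of the lid's hinge line, fixed at (70, 0, 68) mm in the chest's frame; the line runs along the chest's y axis and the lid turns about +y by the right hand rule as it opens. Its axes are the chest's
- lid_pointer (a point): front end of the brass pointer on the lid's right edge, 127 mm from the hinge line; its axes turn with the lid
- mark (a joint): angle at which the red mark is set on the quadrant, counted like the lid's: the lid is at the mark when joint lid equals joint mark (0.4 to 0.8 rad)
- mark_tip (a point): outer end of the red mark (a red rider 24 mm long, 4.5 mm thick) on the quadrant, 127 mm from the hinge line; its axes are turned by the mark's angle
- coffee_tin: small red tin, 56 mm in diameter, 58 mm high, standing to the left of the chest; origin under its centre; a bystander
- pliers_b: round nose pliers with blue handles, 41 x 126 x 11 mm, lying to the right of the chest; origin under their centre; a bystander
- charcoal_block: brown charcoal block 35 x 47 x 35 mm on the right of the bench; origin under its centre; a bystander
- ring_box: white card box 45 x 48 x 64 mm on the right of the bench; origin under its centre; a bystander

How it is judged (in metres and radians):
On the way, in this order (a step that is already met when the one before it is completed fails the run):
1. the left drawer is out at its stop (value of joint left_drawer above 0.06 m and value of joint lid below 0.1 rad), for 0.2 s.
2. the lid is held at the red mark (value of joint left_drawer above 0.06 m and angle between the x axis of lid_pointer and the x axis of mark_tip, either way round below 0.07 rad and value of joint lid above 0.3 rad and contact force between lid and the fingers above 1 N), for 0.5 s.
At the end, for the whole second after the job is handed in: the left drawer is at least 60 mm out; the lid's angle is within 0.07 rad (4 degrees) of the red mark's and still; the fingers bear on the lid with more than 1 N and no loose thing props it; the right drawer is less than 15 mm out (all of step 2 and velocity of joint lid between -0.05 and 0.05 rad/s and value of joint right_drawer below 0.015 m and contact force between lid and coffee_tin below 0.1 N and contact force between lid and pliers_b below 0.1 N and contact force between lid and charcoal_block below 0.1 N and contact force between lid and ring_box below 0.1 N); the arm keeps its last pose, push and grip.
It fails at once if the right drawer is pulled out by more than 15 mm (value of joint right_drawer above 0.015 m).
It fails at once if the red mark is shifted by more than 8 mm (distance of mark_tip from where it was at the start of the episode above 0.008 m).
It fails at once if the tin, pliers, charcoal block or card box is moved by more than 20 mm (distance of any of coffee_tin, pliers_b, charcoal_block, ring_box from where it was at the start of the episode above 0.02 m).
It also fails if it takes over 45 s, if anything falls off the work surface, if the arm or the gripper's body presses on something with over 40 N, if the wrist force passes 120 N, or if a joint passes its speed limit or range.

## Working session

There is one attempt and no reset: what is moved stays moved. The work goes in short steps, each a Python script; the robot and the scene stay as the last script left them, time stands still between calls to the robot, and variables do not carry over. Pictures are saved under pics/ and viewed, and the job is handed in when it is done.

```bash
mkdir -p pics
python3 - <<'E'
from workcell import *
import cv2, numpy as np
for n in("scene","top"):
    p,d=get_image(n); cv2.imwrite(f"pics/{n}0.png",p); np.save(f"{n}_d.npy",d); c=get_calibration(n); print(n,c)
    np.savez(f"{n}_c.npz",m=c["mtx"],e=c["extrinsics"])
print(get_clock(),get_tool_rot(),nose_length if not callable(nose_length) else nose_length(),get_gripper_width())
E
```

```text
scene {'mtx': array([[381.07223904,   0.        , 286.0851412 ],
       [  0.        , 381.07223904, 214.70130317],
       [  0.        ,   0.        ,   1.        ]]), 'extrinsics': array([[-0.88657096, -0.34079634,  0.3128095 ,  0.92853317],
       [ 0.4625588 , -0.66127402,  0.5905557 ,  0.62372561],
       [ 0.00559357,  0.66826232,  0.74390469,  0.93489012],
       [ 0.        ,  0.        ,  0.        ,  1.        ]])}
top {'mtx': array([[407.30915553,   0.        , 281.54061041],
       [  0.        , 407.30915553, 211.78790942],
       [  0.        ,   0.        ,   1.        ]]), 'extrinsics': array([[-0.01297227,  0.98546039, -0.16940941,  0.39393288],
       [-0.99961616, -0.00863313,  0.0263249 , -0.04326695],
       [ 0.02447961,  0.16968588,  0.98519412,  1.10517923],
       [ 0.        ,  0.        ,  0.        ,  1.        ]])}
0.1 [[ 9.71617464e-01  2.36557577e-01 -1.25460317e-04]
 [ 2.36557467e-01 -9.71616157e-01  1.61503111e-03]
 [ 2.60148573e-04 -1.59887100e-03 -9.99998688e-01]] 0.025 0.08536661334747213
```

View pics/scene0.png

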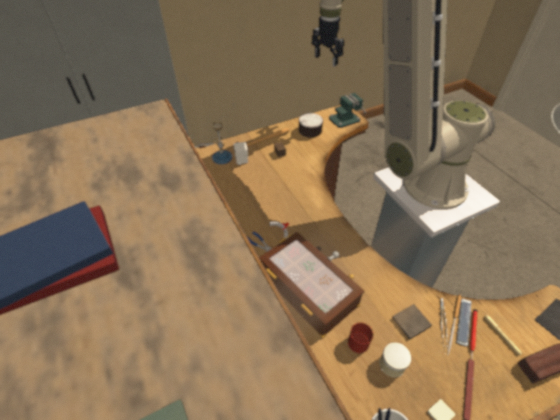

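View pics/top0.png

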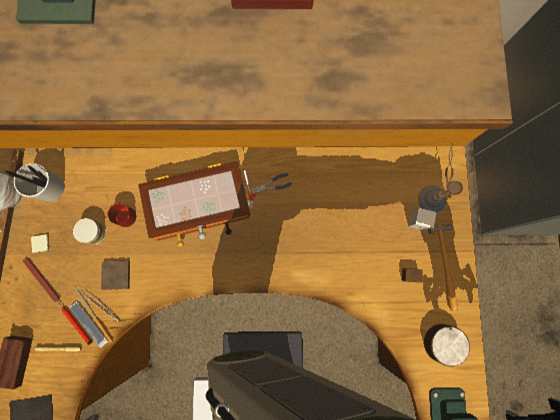

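The top view shows the chest at about (195,200), with the brass knob at (181,243), steel at (202,232), black at (228,230) and the quadrant with its red mark near (250,190). I'll enlarge both views.

```bash
cat > h.py <<'E'
import numpy as np,cv2
def cam(n):
    c=np.load(f"{n}_c.npz"); return c["m"],c["e"]
def atz(n,u,v,z):
    m,e=cam(n); r=np.array([(u-m[0,2])/m[0,0],-(v-m[1,2])/m[1,1],-1]); w=e[:3,:3]@r; o=e[:3,3]; return o+w*(z-o[2])/w[2]
def atd(n,u,v,d):
    m,e=cam(n); return e[:3,3]+e[:3,:3]@(np.array([(u-m[0,2])/m[0,0],-(v-m[1,2])/m[1,1],-1])*d)
def proj(n,P):
    m,e=cam(n); p=(np.atleast_2d(P)-e[:3,3])@e[:3,:3]; return np.c_[m[0,2]+m[0,0]*p[:,0]/-p[:,2], m[1,2]-m[1,1]*p[:,1]/-p[:,2]]
def crop(src,u0,v0,w,h,k,out):
    p=cv2.imread(src) if isinstance(src,str) else src
    cv2.imwrite(out,cv2.resize(p[v0:v0+h,u0:u0+w],None,fx=k,fy=k,interpolation=cv2.INTER_CUBIC))
E
python3 -c "
from h import *
crop('pics/top0.png',130,145,165,110,4.8,'pics/topc.png');crop('pics/scene0.png',240,205,130,125,4.8,'pics/scenec.png')"
```

```text
(no output)
```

View pics/topc.png

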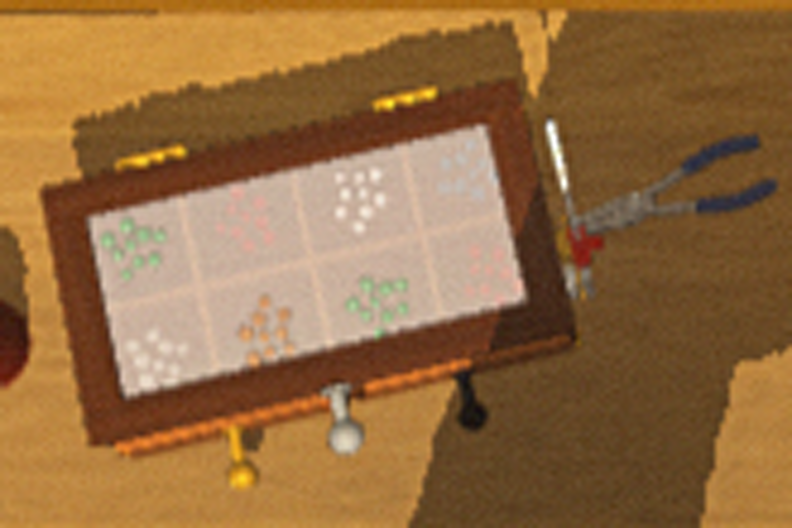

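View pics/scenec.png

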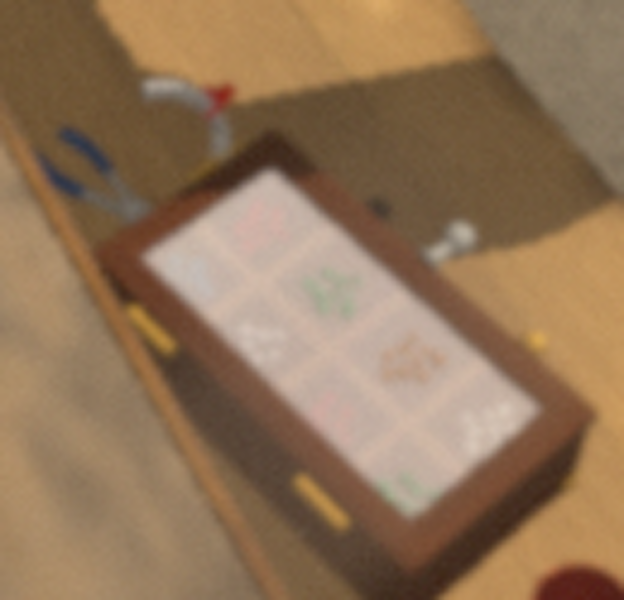

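Lid corners in the top crop are (90,443), (577,340), (519,82) and (43,188). The knobs are brass (242,472), steel (346,436) and black (472,412). The red rider is at about (580,243) in the top crop and (220,98) in the scene crop.

```bash
cat > fit.py <<'E'
from h import *
from scipy.optimize import least_squares
T=lambda a:np.array(a)/4.8+[130,145]
S=lambda a:np.array(a)/4.8+[240,205]
L=np.array([[-100,64.2,34.5],[-100,-64.2,34.5],[-100,0,73]])/1e3
top=T([[242,472],[472,412],[346,436]]); sc=S([[538,340],[380,207],[462,235]])
for z,p in((.0345,top[0]),(.0345,top[1]),(.073,top[2])): print("top",atz("top",*p,z))
for z,p in((.0345,sc[0]),(.0345,sc[1]),(.073,sc[2])): print("sc",atz("scene",*p,z))
cor=T([[90,443],[577,340],[519,82],[43,188]]); C=np.array([atz("top",*p,.076) for p in cor]); print(C,"edges",np.linalg.norm(np.roll(C,-1,0)-C,axis=1))
def W(q,P):
    c,s=np.cos(q[2]),np.sin(q[2]); return np.asarray(P)@np.array([[c,-s,0],[s,c,0],[0,0,1]]).T+[q[0],q[1],0]
def res(q,n=(0,1)):
    r=[]
    if 0 in n:r.append((proj("top",W(q,L))-top).ravel())
    if 1 in n:r.append((proj("scene",W(q,L))-sc).ravel())
    return np.concatenate(r)
for n in((0,1),(0,),(1,)):
    f=least_squares(res,[.4,.1,.2],args=(n,)); print(n,f.x,np.degrees(f.x[2]),np.round(f.fun,1))
f=least_squares(res,[.4,.1,.2]); q=f.x; np.save("q.npy",q); print("corner centre",C.mean(0))
def mk(a,r,y=-.143): return W(q,[[.07-r*np.cos(a),y,.068+r*np.sin(a)]])
for a in np.arange(.3,.91,.1): print(round(a,1),[(np.round(proj("top",mk(a,r))[0]-[130,145],1)*4.8,np.round(proj("scene",mk(a,r))[0]-[240,205],1)*4.8) for r in(.103,.127)])
E
python3 fit.py
```

```text
top [0.49659452 0.1939354  0.0345    ]
top [0.52828783 0.06920333 0.0345    ]
top [0.51135878 0.1313681  0.073     ]
sc [0.49251448 0.19546171 0.0345    ]
sc [0.52451545 0.07093955 0.0345    ]
sc [0.50989482 0.13383345 0.073     ]
[[0.50869673 0.26443055 0.076     ]
 [0.56111801 0.00946005 0.076     ]
 [0.70366625 0.04098747 0.076     ]
 [0.64621342 0.295178   0.076     ]] edges [0.26030357 0.14599307 0.26060248 0.14091219]
(0, 1) [0.60757965 0.15717388 0.25027413] 14.339651365398666 [-0.3  0.7 -0.4  0.6 -0.4  0.3 -0.9  0.1 -0.7  0.1 -0.5 -0.3]
(0,) [0.60898223 0.15612668 0.24882192] 14.256445687092063 [ 0.1  0.1 -0.   0.2 -0.  -0.3]
(1,) [0.60582277 0.15837214 0.2522113 ] 14.450642970793663 [-0.1  0.1 -0.1  0.1  0.2 -0.2]
corner centre [0.6049236  0.15251402 0.076     ]
0.3 [(array([570.72, 231.36]), array([204.  , 126.72])), (array([580.8 , 269.76]), array([232.8 ,  99.36]))]
0.4 [(array([567.84, 220.8 ]), array([199.2 , 119.52])), (array([577.44, 257.28]), array([227.52,  90.24]))]
0.5 [(array([564.96, 208.8 ]), array([193.44, 113.28])), (array([573.6, 242.4]), array([220.32,  82.08]))]
0.6 [(array([561.12, 194.88]), array([186.24, 108.48])), (array([569.28, 225.6 ]), array([212.16,  75.84]))]
0.7 [(array([557.28, 179.52]), array([178.08, 104.64])), (array([564.48, 206.88]), array([202.08,  70.56]))]
0.8 [(array([552.96, 162.72]), array([168.48, 102.24])), (array([559.2 , 185.76]), array([190.56,  67.68]))]
0.9 [(array([548.64, 144.96]), array([157.92, 101.28])), (array([553.44, 163.68]), array([177.6 ,  66.24]))]
```

```bash
python3 -c "
from h import *
crop('pics/top0.png',235,160,32,50,12,'pics/topm.png');crop('pics/scene0.png',265,215,40,30,14,'pics/scm.png')"
```

```text
(no output)
```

View pics/topm.png

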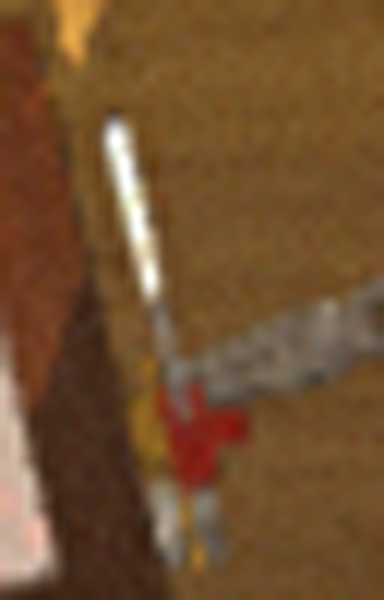

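View pics/scm.png

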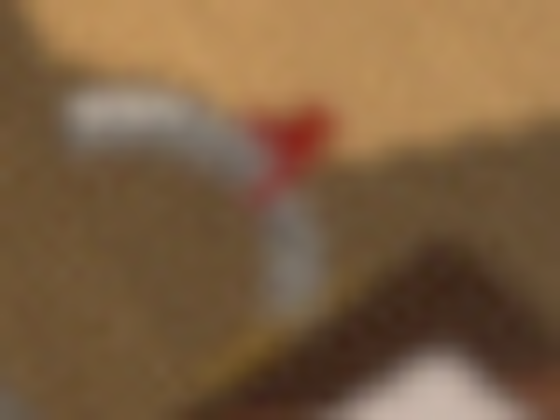

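```bash
cat > mark.py <<'E'
from h import *
import sys
def red(n,p,d,box):
    q=np.load("q.npy"); c,s=np.cos(q[2]),np.sin(q[2]); R=np.array([[c,-s,0],[s,c,0],[0,0,1]])
    u0,v0,u1,v1=box; o=[]
    for v in range(v0,v1):
        for u in range(u0,u1):
            b,g,r=map(int,p[v,u])
            if r>90 and r>2*g and r>2*b and d[v,u]>0:
                P=(atd(n,u,v,d[v,u])-[q[0],q[1],0])@R; o.append((u,v,r,*np.round(P*1e3,0),round(np.arctan2(P[2]-.068,.07-P[0]),3),round(1e3*np.hypot(P[2]-.068,.07-P[0]))))
    return o
if __name__=="__main__":
    for n,b in(("top",(240,180,262,210)),("scene",(275,215,295,240))):
        print(n)
        for r in red(n,cv2.imread(f"pics/{n}0.png"),np.load(f"{n}_d.npy"),b): print(*r)
E
python3 mark.py
```

```text
top
251 192 124 -31.0 -149.0 115.0 0.437 111
248 193 131 -31.0 -141.0 116.0 0.439 112
251 193 128 -35.0 -148.0 121.0 0.471 117
248 194 128 -34.0 -140.0 116.0 0.43 114
249 194 123 -35.0 -143.0 118.0 0.443 116
251 194 130 -36.0 -147.0 116.0 0.429 116
252 194 121 -37.0 -150.0 120.0 0.451 119
253 194 116 -38.0 -152.0 121.0 0.454 120
254 194 120 -39.0 -155.0 124.0 0.471 123
249 195 128 -38.0 -142.0 123.0 0.467 121
250 195 120 -38.0 -144.0 119.0 0.441 120
251 195 127 -38.0 -147.0 115.0 0.411 118
252 195 126 -40.0 -149.0 120.0 0.441 121
253 195 136 -41.0 -152.0 123.0 0.46 124
254 195 130 -42.0 -154.0 124.0 0.465 125
255 195 109 -42.0 -156.0 123.0 0.456 125
249 196 126 -40.0 -141.0 120.0 0.442 122
250 196 123 -41.0 -144.0 119.0 0.43 122
251 196 126 -42.0 -146.0 121.0 0.44 123
252 196 128 -43.0 -149.0 122.0 0.445 125
253 196 131 -43.0 -151.0 120.0 0.431 124
254 196 121 -43.0 -153.0 118.0 0.414 123
255 196 113 -43.0 -156.0 115.0 0.392 122
249 197 132 -42.0 -141.0 118.0 0.421 123
250 197 127 -44.0 -143.0 123.0 0.449 127
251 197 123 -44.0 -146.0 121.0 0.433 126
252 197 136 -45.0 -148.0 122.0 0.439 127
249 198 128 -46.0 -140.0 122.0 0.44 128
250 198 127 -46.0 -143.0 122.0 0.434 128
251 198 128 -47.0 -145.0 123.0 0.438 129
252 198 133 -48.0 -147.0 123.0 0.436 130
250 199 127 -49.0 -142.0 123.0 0.435 131
251 199 133 -49.0 -144.0 122.0 0.423 131
252 199 122 -50.0 -147.0 124.0 0.434 133
250 200 126 -51.0 -141.0 124.0 0.429 134
251 200 116 -44.0 -144.0 87.0 0.162 116
scene
286 223 144 -45.0 -147.0 118.0 0.411 126
287 223 146 -48.0 -145.0 118.0 0.403 128
284 224 134 -39.0 -148.0 118.0 0.431 120
285 224 134 -43.0 -148.0 115.0 0.396 122
286 224 136 -43.0 -144.0 119.0 0.422 124
287 224 141 -44.0 -142.0 120.0 0.424 125
285 225 132 -39.0 -144.0 117.0 0.422 120
286 225 136 -42.0 -143.0 117.0 0.411 122
287 225 139 -44.0 -141.0 117.0 0.404 124
285 226 130 -38.0 -144.0 114.0 0.4 118
286 226 132 -39.0 -140.0 116.0 0.412 119
```

Red pixels with depth give the mark ≈ 0.41–0.43 rad, less about 0.02 because the upper surface is what's seen. I'll check this against the pointer later. Next I check reachability for tilted grasps.

```bash
cat > m.py <<'E'
from workcell import *
from h import *
q=np.load("q.npy"); c,s=np.cos(q[2]),np.sin(q[2]); RC=np.array([[c,-s,0],[s,c,0],[0,0,1]]); O=np.array([q[0],q[1],0])
def W(P): return O+RC@np.asarray(P)
def Cf(P): return RC.T@(np.asarray(P)-O)
def rot(th):
    a=np.radians(th); return RC@np.array([[np.cos(a),0,np.sin(a)],[0,-1,0],[np.sin(a),0,-np.cos(a)]])
def tcp(P,th,g=.006):  # TCP so that point P (chest frame) is g ahead of TCP
    R=rot(th); return W(P)-R[:,2]*g, R
HX,HZ=.07,.068
def knob(a): # lid knob in chest frame
    r=np.hypot(.17,.005); b=np.arctan2(.005,.17)+a; return np.array([HX-r*np.cos(b),0,HZ+r*np.sin(b)])
E
python3 - <<'E'
from m import *
for th in(0,15,30,45,60):
  o=[]
  for P in([-.1,.0642,.0345],[-.172,.0642,.0345],[-.21,.0642,.09],knob(0)):
    j=inverse_kinematics(*tcp(P,th)); o.append(None if j is None else np.round(j))
  for a in (.2,.42):
    j=inverse_kinematics(*tcp(knob(a),th-np.degrees(a))); o.append(None if j is None else np.round(j))
  print(th,*o)
E
```

```text
0 [ 13.  23. -23.  44.   0. 178.] [ 13.  16. -33.  41.   0. 178.] [ 12.   8. -34.  48.   0. 178.] [  6.  20. -21.  49.   0. 171.] [  7.  27.  -6.  69.  -2. 173.] [  8.  37.  13.  90.  -3. 174.]
15 [ 13.  14. -39.  22.   0. 178.] [ 12.   7. -48.  20.   1. 178.] [ 12.  -2. -48.  29.   1. 178.] [  4.  10. -37.  28.   3. 170.] [  6.  16. -22.  49.   1. 171.] [  7.  25.  -3.  71.  -1. 172.]
30 [ 12.  10. -55.  -4.   1. 178.] None None [  3.   4. -52.   4.   6. 170.] [  4.   6. -37.  28.   3. 170.] [  6.  13. -19.  51.   1. 171.]
45 None None None None [  2.  -0. -53.   4.   7. 170.] [  4.   4. -35.  30.   4. 171.]
60 None None None None None [  2.  -3. -51.   7.   7. 170.]
```

```bash
sed -i 's/\[np.cos(a),0,np.sin(a)\],\[0,-1,0\],\[np.sin(a),0,-np.cos(a)\]/[-np.cos(a),0,np.sin(a)],[0,1,0],[-np.sin(a),0,-np.cos(a)]/' m.py
python3 - <<'E'
from m import *
K=np.array([-.1,.0642,.0345])
print(np.linalg.det(rot(15)))
a=W(K); 
for P in ([-.172,.0642,.0345],K,knob(0)): print(inverse_kinematics(*tcp(P,15 if P[1]>.01 else 30)))
p,R=tcp(K,15)
p0=p-R[:,2]*.10
movep(p0+[0,0,.05],R); grip(.045,30)
servo_line(p0,R)
i,d=get_image("top"); crop(i,130,145,165,110,4.8,"pics/t1.png")
i,d=get_image("scene"); crop(i,220,150,165,160,3.6,"pics/s1.png")
print(get_clock(),get_tool_pos(),p0,get_gripper_width())
E
```

```text
0.9999999999999999
[ 12.23676868   7.27958904 -48.15707658  19.5729813    0.54415208
  -2.03128978]
[ 12.57143769  14.0753025  -39.06553975  21.86597857   0.4575796
  -1.70799957]
[  2.67518916   4.19342236 -52.45002668   3.87155813   5.80193786
 -10.13653654]
4.0417 [0.46918655 0.18807723 0.13813048] [0.46821473 0.18781198 0.13688814] 0.0450971289484249
```

View pics/t1.png

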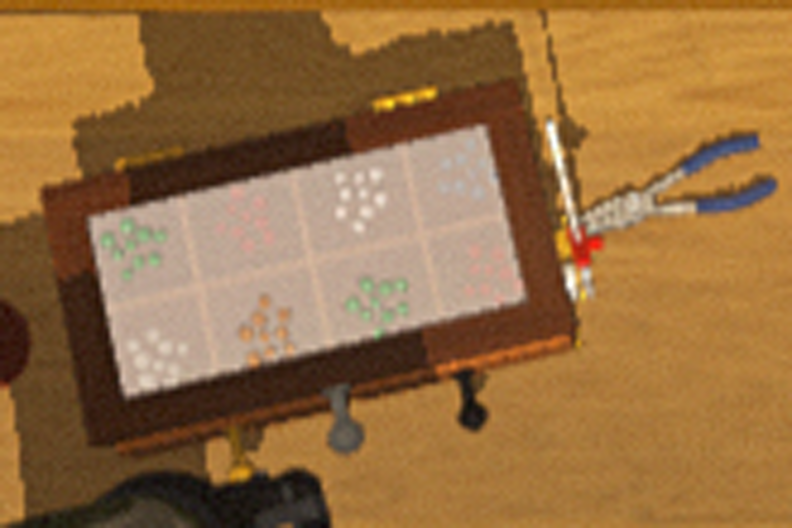

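View pics/s1.png

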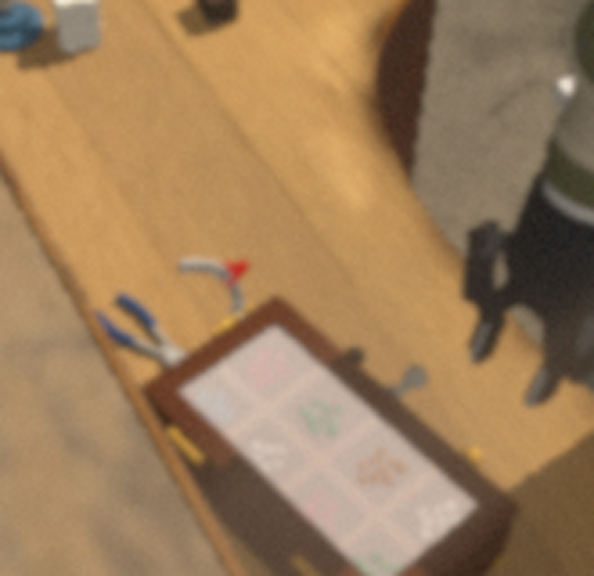

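In the scene crop the fingers hang in front of the brass knob, which is at (475,453). In the top view the gripper is centred on its line at (240,470). I'll descend and grip.

Run:
```python
from m import *
K=np.array([-.1,.0642,.0345])
p,R=tcp(K,15)
print(servo_line(p,R,vel=.08,max_force=10), get_tool_pos()-p)
grip(0.0,30); print("w",get_gripper_width(), get_ft_force())
```

```text
False [-4.32291017e-04  6.74953640e-04 -1.25924946e-05]
w 0.013660255777688294 [-0.27264805  0.10235445  3.29323034]
```

Run:
```python
from m import *
K=np.array([-.1,.0642,.0345])
p,R=tcp(K,15); t0=get_tool_pos()
tgt=p+RC@[-.072,0,0]
print(servo_line(tgt,R,vel=.06,max_force=12), Cf(get_tool_pos())-Cf(t0),get_gripper_width(),get_ft_force())
i,d=get_image("top"); crop(i,120,145,165,140,4.2,"pics/t2.png")
i,d=get_image("scene"); crop(i,220,180,165,160,3.6,"pics/s2.png")
```

```text
True [-6.87541315e-02  1.19745319e-03  8.71151915e-05] 0.013479535915542427 [ 1.03656483  1.56461234 -1.91155044]
```

View pics/t2.png

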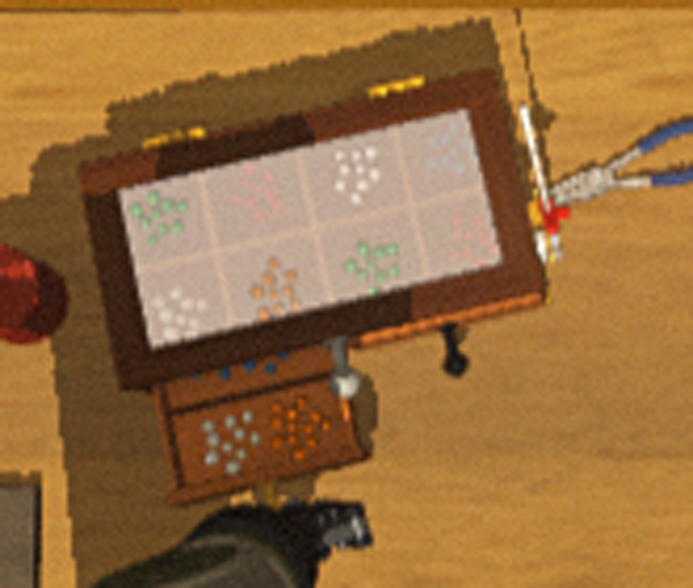

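View pics/s2.png

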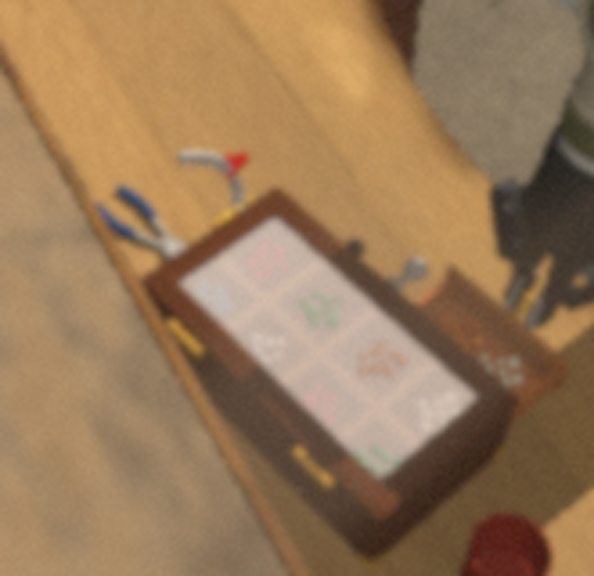

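The drawer is out: its box is visible in the top view at (260,430), and it stopped on force after 69 mm. I'll release, retreat, and check the drawer position and wall height by depth.

Run:
```python
from m import *
grip(.045,30)
p=get_tool_pos(); R=rot(15)
servo_line(p-R[:,2]*.02,R,vel=.05)
servo_line(p-R[:,2]*.10+[0,0,.05],R,vel=.2)
i,d=get_image("top"); 
P=np.array([[*Cf(atd("top",u,v,d[v,u])),u,v] for v in range(215,290) for u in range(120,230) if d[v,u]>0])
P=P[(P[:,0]<-.08)&(P[:,0]>-.2)&(P[:,1]>-.03)&(P[:,1]<.14)&(P[:,2]<.12)]
for x0 in np.arange(-.18,-.08,.01):
  print(round(x0,2),[ (lambda s: round(1e3*np.median(s)) if len(s) else None)(P[(abs(P[:,0]-x0)<.005)&(abs(P[:,1]-y0)<.004),2]) for y0 in np.arange(-.024,.136,.008)])
crop(i,120,145,165,140,4.2,"pics/t3.png"); print(get_clock(),get_tool_pos())
```

```text
-0.18 [1, 2, 1, 2, 1, 2, 2, 1, 0, None, None, None, None, None, None, None, None, None, None, None]
-0.17 [2, 1, 1, 2, 0, 1, 2, 2, 1, 0, 3, 40, 42, -1, 2, 3, 1, 0, None, None]
-0.16 [1, 0, 2, -1, 2, 1, 0, 2, 1, 1, 1, 37, 42, 1, 1, 2, 2, 1, 1, 1]
-0.15 [1, 1, 2, 0, 0, 1, 2, 0, 1, 1, 0, 19, 2, 1, 2, 1, 2, 0, 1, 0]
-0.14 [1, 1, 2, 3, 34, 32, 41, 37, 39, 27, 41, 39, 45, 26, 24, 36, 24, 20, 15, 2]
-0.13 [2, 0, 2, 2, 28, 17, 17, 16, 18, 20, 14, 16, 18, 16, 20, 17, 42, 15, 37, 43]
-0.12 [2, 0, 1, -1, 24, 14, 15, 15, 14, 15, 15, 16, 15, 16, 16, 15, 14, 13, 27, 2]
-0.11 [0, 0, 0, 3, 18, 15, 15, 19, 17, 17, 16, 15, 16, 16, 18, 20, 15, 14, 26, 2]
-0.1 [1, 1, 38, 79, 38, 14, 14, 16, 17, 18, 18, 15, 16, 16, 16, 18, 14, 14, 29, 0]
-0.09 [1, 2, 2, 79, None, 16, 17, 13, 14, 17, 15, 14, 15, 15, 15, 16, 15, 15, 31, 3]
8.8 [0.40238901 0.17199873 0.18645191]
```

View pics/t3.png

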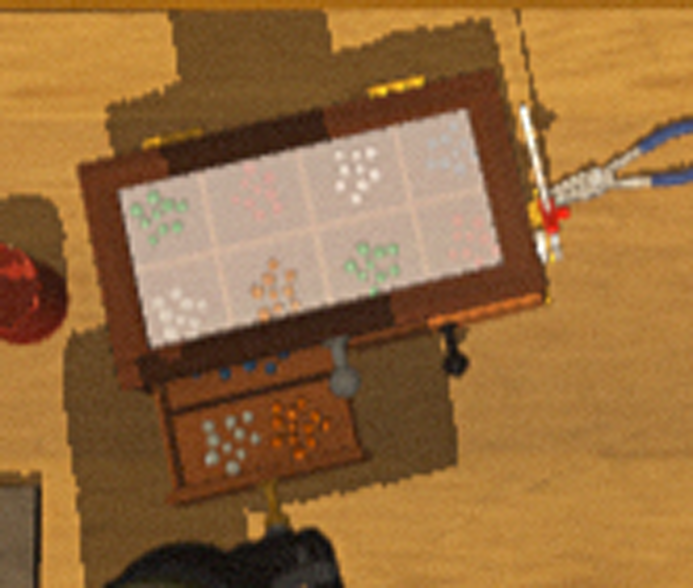

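Depth puts the drawer knob at x≈-168 mm, so the drawer is out about 68–70 mm. The drawer walls stand below 45 mm, so they clear the fingertips. On to the lid knob.

Run:
```python
from m import *
th=25
p,R=tcp(knob(0),th,.009)
for b in (.08,.06):
  for up in(.0,.03):
    print(b,up,inverse_kinematics(p-R[:,2]*b+[0,0,up],R))
movep(p-R[:,2]*.05+[0,0,.05],R); grip(.045,30)
print(servo_line(p-R[:,2]*.05,R,vel=.1,max_force=10))
print(servo_line(p,R,vel=.06,max_force=10),get_tool_pos()-p)
i,d=get_image("top"); crop(i,120,145,165,140,4.2,"pics/t4.png")
i,d=get_image("scene"); crop(i,220,180,165,160,3.6,"pics/s4.png")
```

```text
0.08 0.0 [  2.2528648   -4.84052616 -44.56174737  25.76719979   5.07693553
 -10.98325057]
0.08 0.03 [  2.2528648   -6.83777079 -41.48787623  30.83831557   5.07693553
 -10.98325057]
0.06 0.0 [  2.52439759  -2.45106356 -45.42299985  22.49478201   4.96423581
 -10.73525891]
0.06 0.03 [  2.52439759  -4.66925894 -42.49337629  27.64260095   4.96423581
 -10.73525891]
False
False [8.48004165e-05 3.30694373e-05 1.75665516e-04]
```

View pics/t4.png

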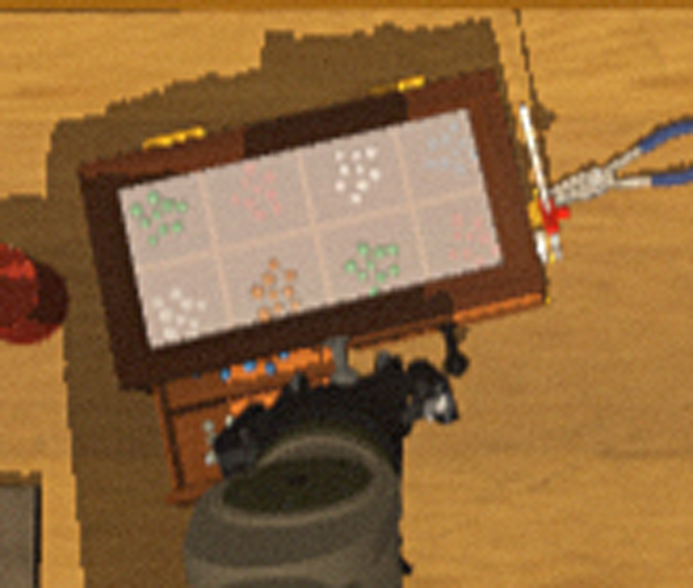

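View pics/s4.png

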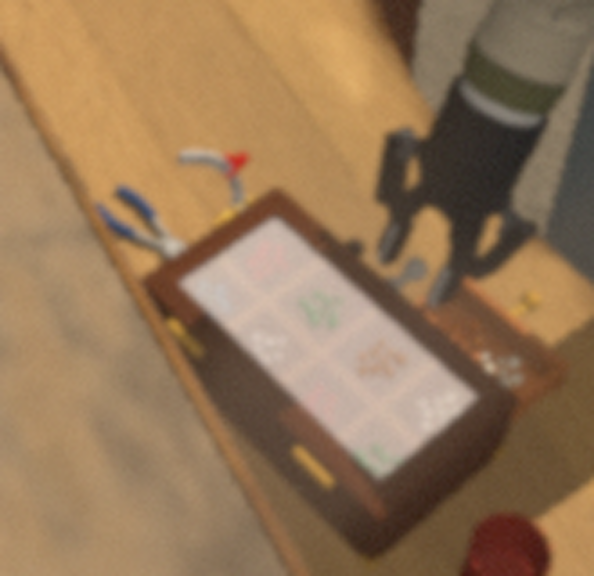

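The fingers straddle the steel knob at (410,270) in the scene crop, and the drawer is still out. I'll grip and start lifting.

```bash
cat > lift.py <<'E'
from m import *
def lift(a0,a1,th,off,n,g=.009,vel=.05):
    for a in np.linspace(a0,a1,n+1)[1:]:
        p,R=tcp(knob(a),th-np.degrees(a),g); servo_line(p+off,R,vel=vel)
def pics(k):
    for n,b in(("top",(120,135,165,140)),("scene",(220,170,165,160))):
        i,d=get_image(n); cv2.imwrite(f"pics/{n}{k}.png",i); np.save(f"{n}_d{k}.npy",d); crop(i,*b,4.2 if n=="top" else 3.6,f"pics/c{n}{k}.png")
E
python3 - <<'E'
from lift import *
grip(0,35); print("w",get_gripper_width(),get_ft_force(),get_tool_pos()-tcp(knob(0),25,.009)[0])
lift(0,.12,25,0,2); print(get_gripper_width(),get_ft_force()); lift(.12,.3,25,0,3)
print(get_gripper_width(),get_ft_force(),get_clock()); pics(5)
E
```

```text
w 0.01654988908175778 [-0.99945056 -0.77784533  2.19123051] [ 0.00015102 -0.00020198  0.0002964 ]
0.016790182654985004 [ 2.26320903 -3.57857782 -3.76614067]
0.016557837664518387 [ 2.28621405 -4.93052447 -4.67749596] 13.3917
```

View pics/ctop5.png

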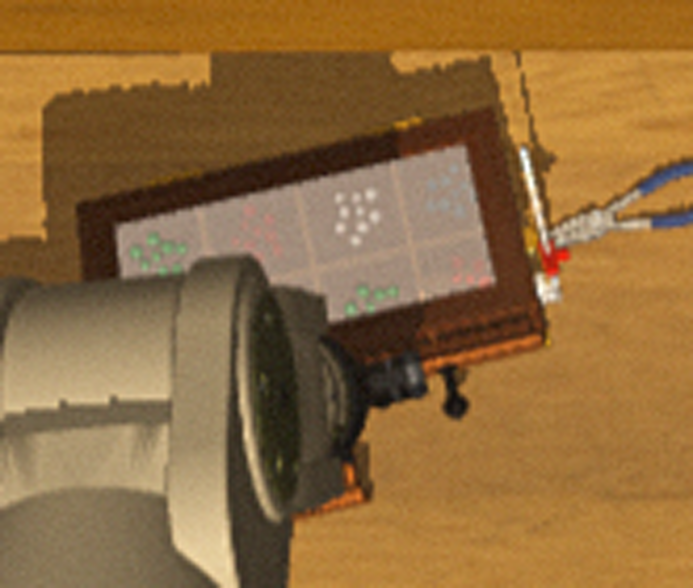

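View pics/cscene5.png

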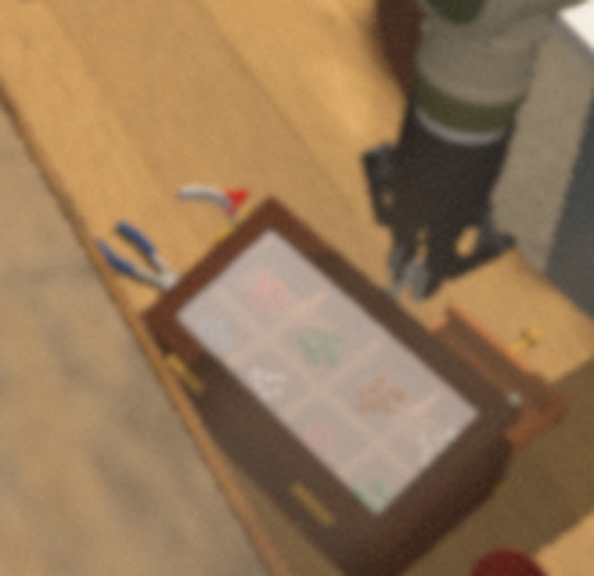

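The lid is about 0.3 rad up, the knob is held and the drawer is still out. Now I measure the lid plane by depth and go to ~0.41.

```bash
cat > ang.py <<'E'
from lift import *
def ang(k):
    for n in("top","scene"):
        i=cv2.imread(f"pics/{n}{k}.png"); d=np.load(f"{n}_d{k}.npy"); v,u=np.nonzero(d>0)
        P=np.array([Cf(atd(n,a,b,d[b,a])) for a,b in zip(u,v) if (120<a<260 and 150<b<260 if n=="top" else 235<a<370 and 200<b<330)])
        r=np.hypot(P[:,0]-.07,P[:,2]-.068);a=np.arctan2(P[:,2]-.068,.07-P[:,0])
        # right half of lid, away from the gripper
        s=(P[:,1]<-.04)&(P[:,1]>-.12)&(r>.02)&(r<.14)&(a>.1)&(a<.8); Q=P[s]
        for _ in range(4):
            c=np.polyfit(Q[:,0],Q[:,2],1); e=abs(np.polyval(c,Q[:,0])-Q[:,2]); Q=Q[e<3*np.median(e)+1e-4]
        print(n,"lid",len(Q),np.arctan(-c[0]),"z at hinge",np.polyval(c,.07))
E
cat >> ang.py <<'E'
def markang(k):
    from mark import red
    for n,b in(("top",(240,180,262,210)),("scene",(275,210,297,240))):
        r=np.array(red(n,cv2.imread(f"pics/{n}{k}.png"),np.load(f"{n}_d{k}.npy"),b)); print(n,"mark",len(r),np.median(r[:,3:],0))
E
python3 - <<'E'
from ang import *
print(np.round(get_joint_pos(),1)); ang(5); markang(5)
lift(.3,.415,25,0,2); pause(.3); pics(6); ang(6); markang(6); print(get_ft_force(),get_gripper_width(),get_clock())
for n,b in(("top",(225,160,40,50)),("scene",(262,205,40,40))): crop(f"pics/{n}6.png",*b,12,f"pics/z{n}6.png")
p,R=tcp(knob(.415),25-np.degrees(.415),.009); print(get_tool_pos()-p)
E
```

```text
[  5.3  12.1 -24.1  46.    1.2  -9. ]
top lid 1265 0.2985800632848428 z at hinge 0.07554614745909577
scene lid 1124 0.29794456475366454 z at hinge 0.07317694572666215
top mark 36 [ -41.5   -146.5    119.       0.433  123.   ]
scene mark 15 [ -41.    -145.     118.       0.422  122.   ]
top lid 1128 0.4144909152344607 z at hinge 0.07540663753471127
scene lid 1124 0.4120002936415633 z at hinge 0.07329591239497979
top mark 36 [ -42.     -146.5     120.        0.4375  123.    ]
scene mark 15 [ -42.    -145.     117.       0.419  122.   ]
[ 1.22297507 -5.74361059 -4.72986195] 0.016354086443927166 14.5917
[-0.00050522 -0.00050197 -0.00109034]
```

View pics/ztop6.png

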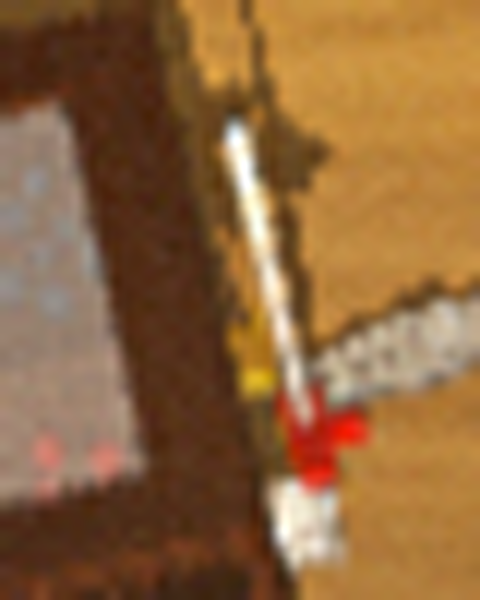

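View pics/zscene6.png

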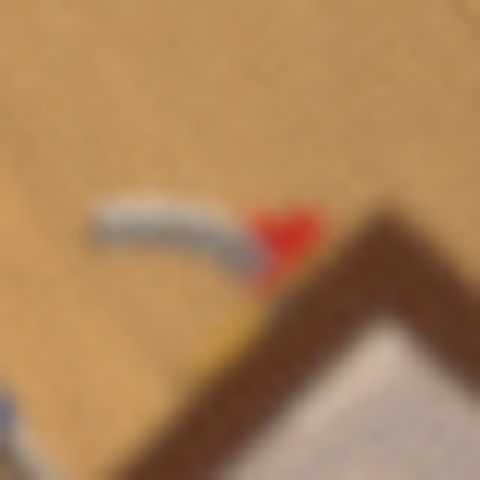

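View pics/cscene6.png

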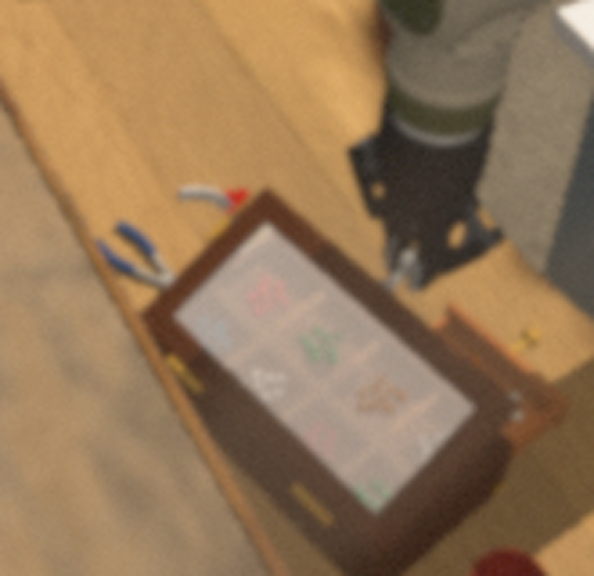

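Lid depth gives 0.412–0.415 rad. The mark comes out at about 0.42 after the thickness and depth-offset corrections, and in the top view the pointer end (row ~200) sits level with the rider's tip. I'll nudge to 0.422, then check the drawer and that everything is still.

Run:
```python
from ang import *
lift(.415,.424,25,0,1,vel=.02); pause(.8); pics(7); ang(7); markang(7); print(get_ft_force(),get_gripper_width(),np.abs(get_qvel()).max(),get_clock())
i=cv2.imread("pics/scene7.png"); d=np.load("scene_d7.npy"); crop("pics/scene7.png",340,245,50,50,12,"pics/zk7.png")
h=cv2.cvtColor(i,cv2.COLOR_BGR2HSV)[245:290,355:385]; 
print("pred shut/out",proj("scene",[W([-.1,.0642,.0345]),W([-.17,.0642,.0345])]))
```

```text
top lid 1126 0.42414327240496524 z at hinge 0.07532027962232668
scene lid 1116 0.4230627305055721 z at hinge 0.0731098276167602
top mark 36 [ -42.    -146.5    119.       0.435  123.   ]
scene mark 15 [ -42.    -146.     117.       0.411  122.   ]
[ 0.38957972 -5.73284136 -3.83204434] 0.016274378367291495 0.09240378640761232 15.7417
pred shut/out [[351.22645256 275.92157161]
 [367.55850195 262.07114441]]
```

View pics/zk7.png

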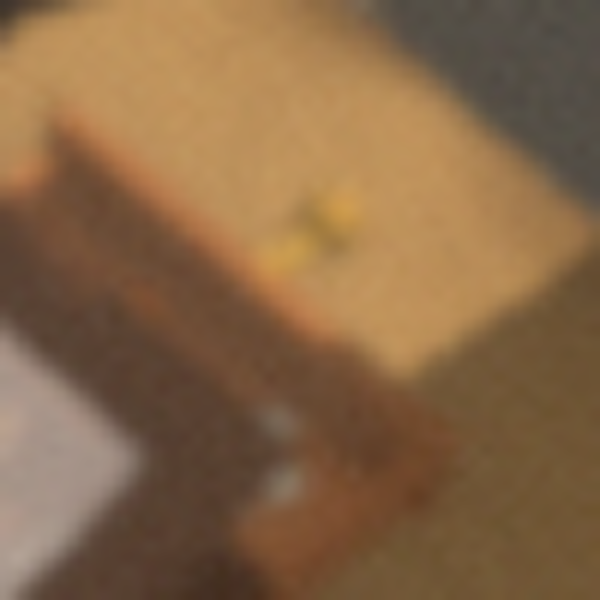

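View pics/ctop7.png

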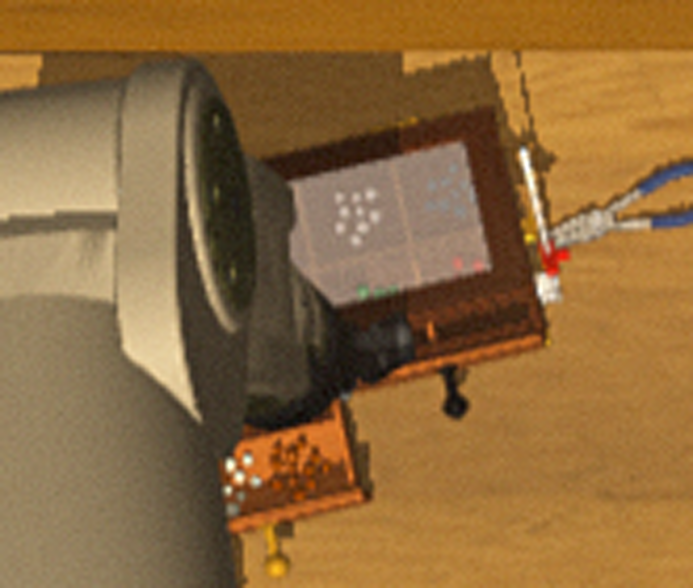

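The brass knob is at (368.1,262.7), against (367.6,262.1) predicted for the drawer 70 mm out. The black knob is at its shut position, the lid reads 0.423–0.424 rad and is still, and the grip holds. Handing in.

```bash
python3 -c "
from workcell import *
print(get_clock()); print(close_job())"
```

```text
15.7417
the job is handed in; nothing more can be done
None
```

I pulled the brass-knobbed drawer out to its stop, then lifted the lid by its steel knob to the red mark. I handed the job in at 15.7 s with the gripper still holding the lid; no verdict was reported.

Last checks before hand-in:

- **Drawer:** it was about 68–70 mm out, judged from the brass knob in the final scene view and an earlier depth reading.
- **Black-knobbed drawer:** it looked shut in the final top view.
- **Lid against the mark:**
  - Depth put the lid at 0.423–0.424 rad in both cameras.
  - For the mark, the two cameras gave 0.435 and 0.411 rad on its upper surface. After correcting for its thickness and the depth offset I took it as about 0.42 rad. That leaves roughly 0.02 rad of uncertainty, well inside the 0.07 allowed.
- **Grip:** the fingers were closed on the knob at 16.3 mm with a 35 N setting, and the wrist carried about 7 N. The 16.3 mm is narrower than the 19 mm ball, as was the 13.7 mm grip on the 16 mm brass knob. I put this down to an off-centre hold; nothing slipped.
- **Stillness:** joint speeds read at most 0.09 degrees/s after a 0.8 s pause.
- **Other things on the bench:** the mark, pliers and tin looked unmoved where visible. I did not measure the charcoal block or ring box again, but the arm worked well away from them.

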